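# Move a sprung-pin guard door to the bare terminal box

### The job

The yellow guard door is hinged on the finished terminal box and is needed on the other, bare one. Pull up its red sprung hinge pin, slide the door sideways off its hinge and lift it off, then set it on the bare box beside the hinge and slide it part-way onto the hinge; let the knob go while the pin still rides on the brass plate, and push the door home along the hinge by its turned-up lip until the pin snaps fully into its hole by itself. Leave the door lying flat and shut on the bare box, and do not disturb the other things on the bench.

Things in the scene. Friction and masses are not known exactly. Their poses are not given: they have to be found in the camera images.
- guard: Yellow sheet-metal guard door, 0.6 to 0.85 kg. Leaf 116 (x) by 166 (y) by 4 mm; origin mid-leaf on its underside, z up. Two steel knuckles (square tubes along y, 16 mm long, 20 mm outside, 14 mm bore) overhang its +x edge: axis x = +80, z = +2, middles y = -50 and +50 mm. A boss 18 mm across rises to z = 20 mm under the knob. Starts shut on done_box: same frame, 70 mm up, pin in hole.
- lip (a point): Middle of the outer face of the lip turned up along the door's +y edge: at x = 0, y = +85, z = +13 mm of the guard's frame. The lip is 4 mm thick, 116 mm long, and its top is 22 mm above the leaf's underside. This is the face to push, towards -y.
- knob (a point): Centre of the red pin knob, a bar 36 (guard x) by 14 (guard y) by 18 mm high, above the guard's origin: 29 mm over the leaf's underside with the pin down. Turns with the guard. Pinch it from above across its 14 mm. Its 8 mm steel pin passes down through the leaf and stands out 7 mm below when down. With the pin at its upper stop, lifting the knob lifts the door, which then hangs from it.
- hinge_pin (a joint): How far the sprung pin is pulled up, m: 0 = fully down (in its hole); about 0.006 = riding on the brass plate beside the hole; 0.007 or more = clear of the leaf's underside; 0.010 = upper stop. The spring presses it down with 2.5 N at 0 to 4.3 N at the stop, less than the door's weight, so the door stays down while the pin is pulled.
- done_box: Finished terminal box (grey), fixed, open-topped: 112 (x) by 156 (y) by 70 mm high; origin under its middle on the bench, z up. The door lies on its rim, the pin in the hole of the brass plate at x = 0, y = 0. The door comes off only by sliding to +y of the box: it is free of the hinge after 21 mm, and should be lifted before 45 mm.
- done_hinge (a point): Middle of the finished box's hinge axis, at x = +80, y = 0, z = 72 mm of the box. Two brackets (4 mm thick, at y = -68 and +32 mm) each carry a greased, round-ended pintle, 8 mm thick, that points to +y and ends at y = -38 and +62 mm. The door's knuckles slide on these.
- bare_box: Bare terminal box (white), fixed, with the sizes, frame and hinge of done_box; may be on either side of it. To hang the door, set it on the rim with its origin 25 to 40 mm to +y of the box's middle, square to the box and level with it in x, then slide it to -y. Its knuckles are on the pintles below 17 mm. Its pin's hole fixes how far home is (see bare_top).
- bare_hinge (a point): Middle of the bare box's hinge axis, at x = +80, y = 0, z = 72 mm of the box; brackets and pintles as at done_hinge.
- bare_top (a point): Middle of the bare box's rim plane (x = 0, y = 0, z = 70 mm of the box). 1 mm below it lies a brass plate 34 mm (x) by 90 mm (y, about -30 to +60) with the pin's hole, 14 (x) by 10 mm (y). The plate is adjustable: the hole lies unmeasured anywhere from y = -6 to +6 mm, so home is found by feel. Sliding takes 3 to 9 N; once the pin has dropped in, the door is locked and 14 N does not move it.
- meter: Red multimeter lying flat, 85 by 170 by 34 mm; bystander.
- driver: Orange screwdriver lying on the bench between the robot and the boxes; bystander.
- mug: White mug, 76 mm across, 90 mm high; bystander.
- part_tray: Small blue divided tray, 85 by 75 by 28 mm, between and beyond the boxes; bystander.
- contactor: White contactor block, 45 by 45 by 42 mm, between the boxes; bystander.
- fitting: Brass pipe fitting, 32 mm across, 45 mm high; bystander.
- spray: Blue spray can, 52 mm across, 120 mm high, beyond the boxes; bystander.

How it is judged:
By the outcome, as a careful person would: the job done as asked, in the order asked, and still so for the second after the job is handed in, with the robot touching nothing.
It also fails if it takes over 54 s, if anything falls off the work surface, if the arm or the gripper's body presses on something with over 40 N, if the wrist force passes 120 N, or if a joint passes its speed limit or range.

### The arm

A 6-joint arm with a two-finger parallel gripper is mounted at the origin on the work surface. World frame = base frame: x ahead of the robot, y to its left, z up, the work surface at z = 0. Lengths are in m, angles in rad, forces in N, time in s.
With the tool pointing down it reaches from about 0.25 to 0.8 m from the base axis. Payload 3.9 kg.
Tool frame: the origin (TCP) lies at the very end of the fingers, on their centre line; the grasp point (between the pads) lies 19 mm behind it (manip.grasp_offset is the distance from the TCP to the grasp point, in m); z points along the fingers, y is the line along which they close (so a half turn about z gives the same grasp; the last joint's range is limited). The gripper opens to 85 mm and grips with 20 to 120 N. Pads are 22 mm wide; open, the fingers measure 114 mm over their backs; the gripper's body (76 mm by 85 mm) begins 54 mm behind the grasp point. The pads swing forward as they close: fully open they stand 13 mm farther back than shut.
Start: joints at [-1.187, 0.26, -0.138, 1.173, 0, 1.571], TCP at [0.197, -0.487, 0.231] pointing down, gripper open.
Joint ranges: [-2.78, 2.78], [-0.83, 1.72], [-1.28, 1.37], [-1.9, 2.12], [-1.57, 1.48], [-3.14, 3.14]. Speed limits (rad/s): [2.57, 2.57, 3.14, 3.14, 3.14, 3.14].

### API

Orientations are given as [roll, pitch, yaw] about the fixed x, y, z axes, in that order (R = Rz(yaw) Ry(pitch) Rx(roll)).
In Python, from plant import manip gives the robot as it stands. The module is installed in compiled form; this text tells all that it offers. Calls block until the motion is done:
- manip.move_to(position, orientation): joint-space move of the TCP to a pose.
- manip.move_straight(position, orientation=None, feed=0.15, until_force=None): straight line of the TCP; orientation=None keeps the orientation; feed is the mean speed in m/s. With until_force (N) it stops when the force on the tool has changed by that much, and returns True; else False.
- manip.move_joints(angles): joint-space move.
- manip.set_gripper(opening): finger opening in m; the grip force is fixed at half the most; returns when the fingers have stopped.
- manip.sleep(seconds).
- manip.solve_ik(position, orientation): joint angles nearest the present ones, or None.
- manip.sense(): the state.
- manip.read_camera(name): name is "scene" or "top"; returns (picture, depth): 420x560x3 uint8, red, green, blue; 420x560 float32, m along the optical axis (not along the pixel's ray), 0 where there is no reading.
- manip.camera_info(name): a dict with "camera_matrix" (3x3 intrinsics, pixels), "R" (3x3) and "t" (3): a world point X has camera coordinates R X + t. Camera axes: x right, y down, z forward; pixel columns grow to the right and rows downward; lengths in m; the calibration is good to about 2 mm. A picture is of the moment at which its call begins. camera_info takes no time and is no camera call.
A pose or a line that the arm cannot do raises manip.IKError and nothing moves.
- manip.hand_in(): hands the job in; it is judged then, once.
The state is a dict: "t": time; "joint_pos": joint angles; "dq": joint speeds; "effort": joint torques, N m; "tcp_pos": TCP position; "orientation": TCP orientation; "force": force on the tool from outside, world axes, zero at the start; "wrist_torque": the same for the moment, N m; "gripper_width": finger opening in m; "grasp_force": force on a finger pad.
Only numpy, scipy, OpenCV 4.12 (cv2) and the standard library are available. Lean on these libraries where they do the work, as an engineer would, in place of code of your own. Each camera call takes 0.05 s, during which the arm holds its last target. There are 200 camera calls.

## Working session

There is one attempt and no reset: what is moved stays moved. The work goes in short steps, each a Python script; the robot and the scene stay as the last script left them, time stands still between calls to the robot, and variables do not carry over. Pictures are saved under pics/ and viewed, at most 10 in all, crops included, and the job is handed in when it is done.

```bash
mkdir -p pics; ls; python3 - <<'E'
from plant import manip
import cv2,numpy as np
for n in("top","scene"):
    p,d=manip.read_camera(n); cv2.imwrite(f"pics/{n}0.png",p[:,:,::-1]); np.savez(f"{n}0.npz",p=p,d=d)
    i=manip.camera_info(n); print(n,np.round(i["camera_matrix"],1).tolist(),np.round(i["R"],3).tolist(),np.round(i["t"],3).tolist(),(d==0).mean())
s=manip.sense();print(s)
E
```

```text
pics
top [[536.6, 0.0, 278.2], [0.0, 536.6, 211.2], [0.0, 0.0, 1.0]] [[-0.018, -1.0, -0.018], [-0.995, 0.02, -0.095], [0.096, 0.016, -0.995]] [0.01, 0.58, 1.786] 0.003805272108843537
scene [[440.5, 0.0, 273.1], [0.0, 440.5, 205.8], [0.0, 0.0, 1.0]] [[-0.848, 0.53, 0.004], [0.268, 0.436, -0.859], [-0.457, -0.727, -0.512]] [0.505, -0.064, 1.621] 0.006594387755102041
{'t': 0.1, 'joint_pos': array([-1.18698763e+00,  2.60621897e-01, -1.39258056e-01,  1.17272520e+00,
       -1.02375165e-05,  1.57077415e+00]), 'dq': array([ 0.0006254 , -0.00045372,  0.00157012,  0.00036185,  0.00111686,
       -0.00068451]), 'effort': array([-6.35224987e-04, -4.06508589e+01,  2.54527831e+01,  1.00716398e-02,
       -1.93206876e-05, -6.58057758e-06]), 'tcp_pos': array([ 0.1963488 , -0.48621828,  0.23053948]), 'orientation': array([-3.13978383e+00,  1.01973884e-05,  3.83830892e-01]), 'force': array([-0.6952523 , -0.15378427, -0.35799496]), 'wrist_torque': array([ 0.00464104, -0.00579866, -0.01645043]), 'grasp_force': 0.0, 'gripper_width': 0.08557944173016828}
```

View pics/top0.png

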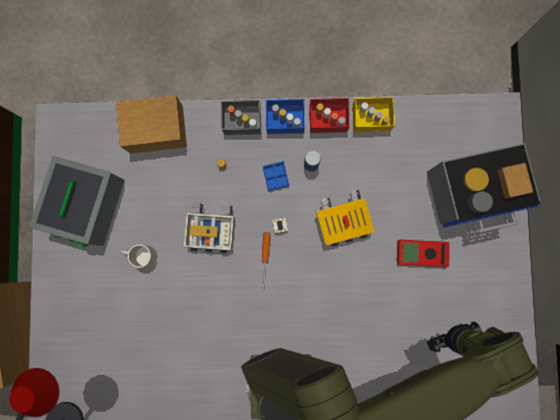

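View pics/scene0.png

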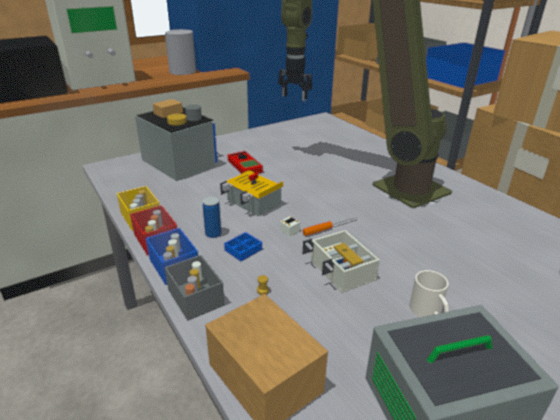

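The top view shows the yellow door on the done box at about (345,221), its hinge on the far side. The bare box is at about (210,232) with hinge brackets at the top. The scene view shows the same, with the driver and contactor between the boxes. Next I'll enlarge both boxes.

```bash
python3 - <<'E'
import cv2,numpy as np
p=np.load("top0.npz")["p"][:,:,::-1]
a=cv2.resize(p[175:275,165:255],None,fx=4.4,fy=4.4,interpolation=cv2.INTER_CUBIC)
b=cv2.resize(p[175:275,300:390],None,fx=4.4,fy=4.4,interpolation=cv2.INTER_CUBIC)
cv2.imwrite("pics/crop0.png",np.hstack([a,b]))
E
```

```text
(no output)
```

View pics/crop0.png

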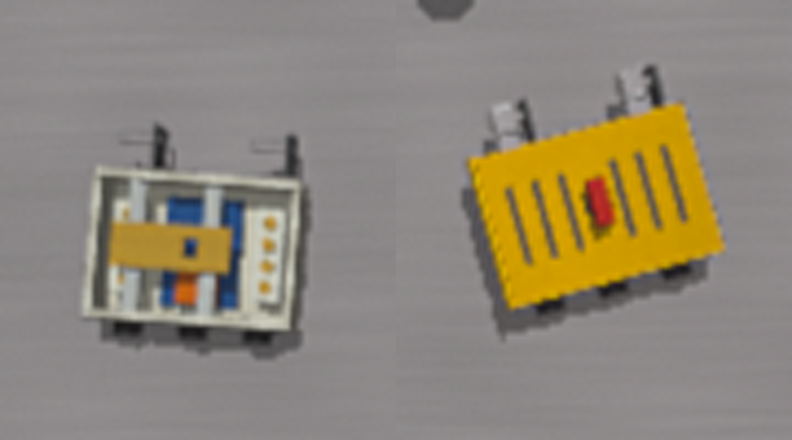

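The crop shows the brackets to the right of their pintles on both boxes, so each box's +y points left in the image (world +y). The door's red knob is mid-leaf, and the brass plate's hole is at about (190,247) in the crop. Now I'll measure the poses.

```bash
cat > h.py <<'E'
from plant import manip
import numpy as np,cv2
def world(d,n):
    i=manip.camera_info(n);K,R,t=map(np.array,(i["camera_matrix"],i["R"],i["t"]))
    v,u=np.indices(d.shape);r=np.stack([(u-K[0,2])/K[0,0],(v-K[1,2])/K[1,1],np.ones(d.shape)],-1)*d[...,None]
    return (r-t)@R
def ray(px,z,n):
    i=manip.camera_info(n);K,R,t=map(np.array,(i["camera_matrix"],i["R"],i["t"]))
    px=np.atleast_2d(px);c=-R.T@t
    q=(np.c_[px,np.ones(len(px))]@np.linalg.inv(K).T)@R
    return (c+q*((z-c[2])/q[:,2])[:,None])[:,:2]
def big(m):
    m=m.astype(np.uint8);k,l,s,_=cv2.connectedComponentsWithStats(m,connectivity=8)
    return l==1+np.argmax(s[1:,4])
def masks(p,W):
    h=cv2.cvtColor(p,cv2.COLOR_RGB2HSV);H,S,V=[h[...,k].astype(int) for k in range(3)]
    near=(W[...,0]>.25)&(W[...,0]<.62)&(abs(W[...,1])<.4)&(W[...,2]>.03)&(W[...,2]<.3)
    return near,H,S,V
def rect(m,z,n):
    v,u=np.nonzero(m);q=ray(np.c_[u,v],z,n)
    (c,s,a)=cv2.minAreaRect((q*1000).astype(np.float32))
    a=a%90; a=a-90 if a>45 else a
    return np.round(c,1),np.round(s,1),round(a,2)
E
python3 - <<'E'
from h import *
for n in("top","scene"):
    f=np.load(n+"0.npz");p,d=f["p"],f["d"];W=world(d,n);near,H,S,V=masks(p,W)
    y=near&(H>18)&(H<32)&(S>170)&(V>90)&(W[...,1]<0)
    y=big(y)
    lf=y&(W[...,2]<.081); print(n,"door",rect(y,.074,n),rect(lf,.074,n),np.median(W[...,2][y]))
    r=big(near&((H<8)|(H>172))&(S>150)&(W[...,2]>.085)&(W[...,1]<0)&(W[...,1]>-.3)); v,u=np.nonzero(r)
    print("knob",r.sum(),ray([u.mean(),v.mean()],.105,n)*1000,np.median(W[r],0)*1000,W[r][:,2].max())
    b=near&(W[...,1]>.05)&(S<70)&(V>120)&(abs(W[...,2]-.07)<.008)
    b=big(b); print("bare",b.sum(),rect(b,.07,n),np.median(W[...,2][b]))
    bx=near&(W[...,1]>.05)&(W[...,1]<.35)&(abs(W[...,2]-.07)<.03)&(V<70)&(W[...,0]>.4)
    k,l,s,c=cv2.connectedComponentsWithStats(bx.astype(np.uint8)); print([(s[i,4],(ray(c[i],.075,n)*1000).round()[0].tolist()) for i in range(1,k) if s[i,4]>6])
E
```

```text
top door (array([ 537.5, -219. ]), array([116.9, 165.8]), 14.36) (array([ 537.5, -219.1]), array([116.9, 165.4]), 14.36) 0.0744440567172909
knob 39 [[ 538.04725863 -219.36028971]] [ 536.51869255 -219.49100418  107.37670196] 0.11718770707904531
bare 135 (array([507. , 231.6]), array([154.1,  97.4]), -5.27) 0.06962333177265127
[(np.int32(15), [589.0, 254.0]), (np.int32(15), [580.0, 155.0]), (np.int32(8), [450.0, 231.0])]
scene door (array([ 540.2, -213. ]), array([128.6, 167.6]), 18.23) (array([ 540.9, -215.3]), array([118. , 168.6]), 13.97) 0.07338050573024671
knob 41 [[ 543.70544438 -207.51756644]] [ 541.25439714 -213.1600749   102.87685085] 0.10898223673384802
bare 513 (array([518.5, 236.8]), array([164.1, 117.9]), -4.88) 0.0676571284863609
[(np.int32(15), [580.0, 165.0]), (np.int32(39), [608.0, 182.0]), (np.int32(68), [607.0, 272.0])]
```

```bash
python3 - <<'E'
from h import *
for n in("top","scene"):
    f=np.load(n+"0.npz");p,d=f["p"],f["d"];W=world(d,n);near,H,S,V=masks(p,W)
    roi=(W[...,1]>.13)&(W[...,1]<.34)&(W[...,0]>.40)&(W[...,0]<.64)
    for lo,hi,vm in((.055,.085,100),(.06,.08,120),(.064,.08,150)):
        b=roi&(W[...,2]>lo)&(W[...,2]<hi)&(S<75)&(V>vm)
        b=cv2.dilate(big(cv2.dilate(b.astype(np.uint8),np.ones((3,3)))).astype(np.uint8),np.ones((1,1))).astype(bool)&b
        print(n,lo,vm,b.sum(),rect(b,.07,n),*W[b][:,2:].mean(0))
    q=cv2.resize(np.where(b[...,None],[255,0,255],p).astype(np.uint8)[180:260,170:250] if n=="top" else np.where(b[...,None],[255,0,255],p).astype(np.uint8)[220:300,300:380],None,fx=5,fy=5,interpolation=cv2.INTER_NEAREST)
    globals()[n]=q
cv2.imwrite("pics/m.png",np.hstack([top,scene])[:,:,::-1])
E
```

```text
top 0.055 100 430 (array([515., 230.]), array([155.8, 114.7]), -4.94) 0.06721876286177614
top 0.06 120 347 (array([513.9, 230.2]), array([155.6, 111.5]), -5.2) 0.06844339986263172
top 0.064 150 224 (array([514.2, 230.6]), array([154.8, 110.8]), -5.06) 0.07044375285027325
scene 0.055 100 1008 (array([529.2, 235.5]), array([177.6, 139.4]), -4.88) 0.06452740182007165
scene 0.06 120 696 (array([529. , 234.3]), array([172.7, 139.3]), -4.88) 0.06627030694745815
scene 0.064 150 398 (array([516.7, 232.2]), array([163.4, 115.6]), -5.14) 0.06820659541626305
```

View pics/m.png

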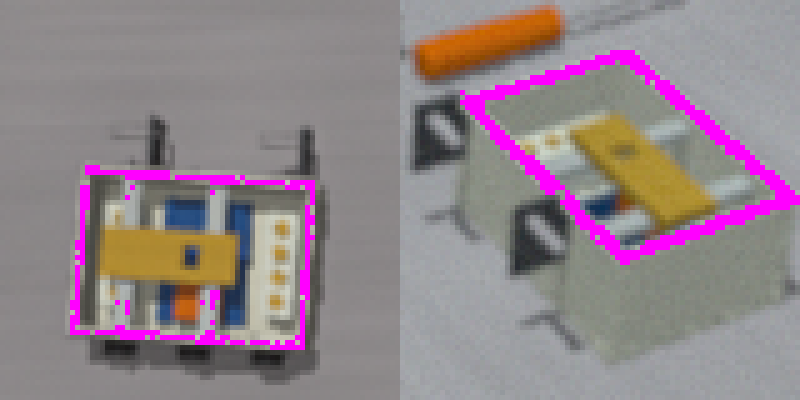

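The rim outlines fit cleanly in both views. The bare box is at about (514.2, 230.4) mm with yaw -5.1°, and the door is at about (537.8, -219.5) mm with yaw 14.4°. Next I'll grasp the knob with the fingertips just above the boss.

```bash
cat >> h.py <<'E'
G=np.array([.5378,-.2195]);YG=np.radians(14.36)
B=np.array([.5142,.2304]);YB=np.radians(-5.1)
def pt(o,yaw,x,y): c,s=np.cos(yaw),np.sin(yaw); return o+np.array([c*x-s*y,s*x+c*y])
def go(xy,z,yaw=None,feed=.15,uf=None):
    return manip.move_straight([*xy,z],None if yaw is None else [np.pi,0,yaw],feed,uf)
def st(tag=""):
    s=manip.sense();print(tag,round(s["t"],2),(s["tcp_pos"]*1000).round(1),"F",s["force"].round(1),"M",s["wrist_torque"].round(2),"w",round(s["gripper_width"]*1000,1),"g",round(s["grasp_force"],1),"rpy",s["orientation"].round(3));return s
E
python3 - <<'E'
from h import *
manip.set_gripper(.045)
manip.move_to([*G,.17],[np.pi,0,YG]);st()
go(G,.0915,feed=.1);st("down")
manip.set_gripper(0.0);st("grip")
p,d=manip.read_camera("scene");cv2.imwrite("pics/g.png",cv2.resize(p[130:250,180:330],None,fx=4,fy=4,interpolation=cv2.INTER_CUBIC)[:,:,::-1])
E
```

```text
2.18 [ 537.4 -220.4  170.2] F [-0.1 -0.6 -1. ] M [-0.04 -0.03  0.05] w 44.7 g 0.0 rpy [3.141 0.    0.249]
down 3.12 [ 538.3 -219.8   92.1] F [0.  0.5 0.7] M [ 0.06  0.01 -0.03] w 44.8 g 0.0 rpy [ 3.141e+00 -1.000e-03  2.500e-01]
grip 3.5 [ 538.7 -220.4   92.6] F [-0.1 -2.9  4.4] M [-0.49  0.07 -0.04] w 12.5 g 60.3 rpy [ 3.139e+00 -2.000e-03  2.500e-01]
```

View pics/g.png

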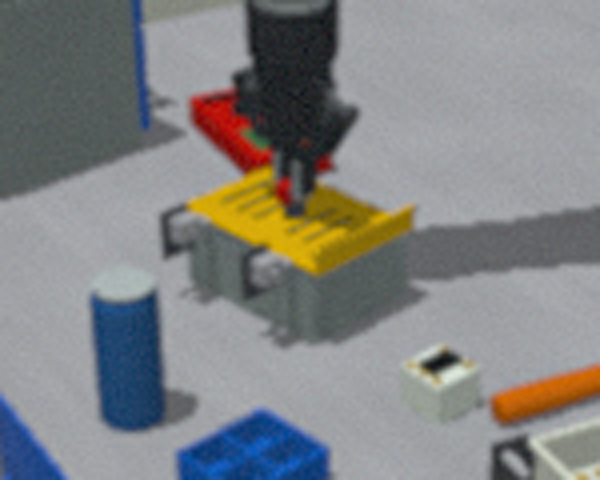

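The fingers hold the red knob at about (290,190) in the crop, with the door still shut and the lip on its right side. Next I'll pull the pin up, slide the door and lift it.

```bash
python3 - <<'E'
from h import *
z0=.0915
for k in (3,6,8.5):
    go(G,z0+k/1000,feed=.03);manip.sleep(.1);st(k)
for y in (8,16,24,32):
    go(pt(G,YG,0,y/1000),z0+.0085,feed=.05);st(y)
E
```

```text
3 3.9 [ 538.4 -220.2   94.5] F [ 1.9 -4.8 -2. ] M [-0.94 -0.5  -0.07] w 12.8 g 59.6 rpy [ 3.14e+00 -1.00e-03  2.50e-01]
6 4.25 [ 537.9 -219.9   97.4] F [ 1.6 -5.2 -2.6] M [-1.07 -0.45 -0.05] w 12.5 g 59.7 rpy [3.141 0.    0.25 ]
8.5 4.6 [ 536.9 -218.5   99.3] F [ 0.4 -0.  -4.2] M [-0.15 -0.23  0.01] w 12.2 g 59.4 rpy [-3.139e+00  1.000e-03  2.510e-01]
8 4.91 [ 534.8 -210.1   99.6] F [-1.   2.4 -3.4] M [ 0.32 -0.   -0.  ] w 12.4 g 59.3 rpy [-3.139e+00  1.000e-03  2.520e-01]
16 5.22 [ 533.4 -202.9   99.9] F [ 0.2  0.8 -4.6] M [ 0.29  0.11 -0.04] w 12.6 g 59.4 rpy [-3.14   0.     0.251]
24 5.53 [ 531.7 -195.4  100. ] F [-0.2  0.9 -4.5] M [ 0.29 -0.1   0.01] w 12.5 g 59.3 rpy [-3.14  -0.     0.251]
32 5.83 [ 529.6 -187.7  100. ] F [ 0.6  1.2 -4.4] M [ 0.3  -0.09 -0.03] w 12.1 g 59.3 rpy [-3.14  -0.     0.251]
```

```bash
python3 - <<'E'
from h import *
P=pt(G,YG,0,.032)
go(P,.0915+.012,feed=.03);st("l")
go(P,.225,feed=.12);st("up")
T=pt(B,YB,0,.032)
go(T,.225,YB,feed=.15);st("over")
go(T,.130,feed=.1);manip.sleep(.3);st("above")
o=[]
for n in("scene","top"):
    p,d=manip.read_camera(n);np.savez(n+"1.npz",p=p,d=d)
    c=p[200:320,280:400] if n=="scene" else p[180:260,150:230]
    o.append(cv2.resize(c,(400,400),interpolation=cv2.INTER_CUBIC))
    W=world(d,n);near,H,S,V=masks(p,W)
    y=near&(H>18)&(H<32)&(S>170)&(V>90)&(W[...,1]>.1)&(W[...,2]>.09)
    y=big(y);print(n,"door",y.sum(),rect(y,.112,n),np.percentile(W[...,2][y],[5,25,50,75]))
    A=W[y&(W[...,2]<.125)];c,*_=np.linalg.lstsq(np.c_[A[:,:2]-T,np.ones(len(A))],A[:,2],rcond=None);print("plane",c)
cv2.imwrite("pics/a.png",np.hstack(o)[:,:,::-1])
print(T*1000)
E
```

```text
l 6.1 [ 529.4 -188.6  103.3] F [-0.1  0.2 -7.5] M [-0.07  0.02 -0.02] w 12.3 g 59.7 rpy [3.142e+00 1.000e-03 2.510e-01]
up 7.27 [ 529.2 -188.3  224. ] F [-0.1 -0.1 -7.3] M [ 0.02  0.05 -0.01] w 12.4 g 59.7 rpy [-3.141e+00  2.000e-03  2.510e-01]Traceback (most recent call last):
  File "<stdin>", line 6, in <module>
  File "h.py", line 28, in go
    return manip.move_straight([*xy,z],None if yaw is None else [np.pi,0,yaw],feed,uf)
           ~~~~~~~~~~~~~~~~~~~^^^^^^^^^^^^^^^^^^^^^^^^^^^^^^^^^^^^^^^^^^^^^^^^^^^^^^^^
plant.IKError: the arm cannot follow that straight line within its joint ranges
```

```bash
python3 - <<'E'
from h import *
T=pt(B,YB,0,.032);print(manip.sense()["joint_pos"].round(2))
for yw in (YB,YB+np.pi,YB-np.pi):
    for z in(.225,.1):
        q=manip.solve_ik([*T,z],[np.pi,0,yw]);print(yw,z,None if q is None else np.round(q,2))
for f in np.linspace(0,1,6):
    xy=(1-f)*pt(G,YG,0,.032)+f*T;q=manip.solve_ik([*xy,.225],[np.pi,0,YG+f*(YB-YG)]);print(None if q is None else np.round(q,2))
E
```

```text
[-0.34  0.33 -0.06  1.18 -0.    2.55]
-0.0890117918517108 0.225 [ 0.47  0.36 -0.01  1.2   0.   -2.58]
-0.0890117918517108 0.1 [ 0.47  0.44 -0.23  0.9   0.   -2.58]
3.0525808617380825 0.225 [ 0.47  0.36 -0.01  1.2   0.    0.56]
3.0525808617380825 0.1 [ 0.47  0.44 -0.23  0.9   0.    0.56]
-3.2306044454415037 0.225 [ 0.47  0.36 -0.01  1.2   0.    0.56]
-3.2306044454415037 0.1 [ 0.47  0.44 -0.23  0.9   0.    0.56]
[-0.34  0.33 -0.06  1.18  0.    2.55]
[-0.18  0.28 -0.12  1.16  0.    2.77]
[-0.02  0.26 -0.15  1.16  0.    3.01]
[ 0.16  0.27 -0.14  1.16  0.   -3.03]
[ 0.32  0.3  -0.1   1.17  0.   -2.8 ]
[ 0.47  0.36 -0.01  1.2   0.   -2.58]
```

Going straight across would take joint 6 past its limit. Above everything else on the bench, I'll unwind it in joint space instead.

```bash
python3 - <<'E'
from h import *
T=pt(B,YB,0,.032)
q0=np.array(manip.sense()["joint_pos"]);q1=np.array(manip.solve_ik([*T,.225],[np.pi,0,YB]))
qm=(q0+q1)/2; qm[1:4]=[.26,-.15,1.16]
manip.move_joints(qm);st("mid");manip.move_joints(q1);st("over")
go(T,.130,feed=.1);manip.sleep(.3);st("above")
o=[]
for n in("scene","top"):
    p,d=manip.read_camera(n);np.savez(n+"1.npz",p=p,d=d)
    c=p[180:300,270:390] if n=="scene" else p[180:260,150:230]
    o.append(cv2.resize(c,(400,400),interpolation=cv2.INTER_CUBIC))
    W=world(d,n);near,H,S,V=masks(p,W)
    y=near&(H>18)&(H<32)&(S>170)&(V>90)&(W[...,1]>.1)&(W[...,2]>.09)
    y=big(y);print(n,"door",y.sum(),rect(y,.104,n),np.percentile(W[...,2][y],[5,25,50,75]))
    A=W[y&(W[...,2]<.115)];c,*_=np.linalg.lstsq(np.c_[A[:,:2]-T,np.ones(len(A))],A[:,2],rcond=None);print("plane",c)
cv2.imwrite("pics/a.png",np.hstack(o)[:,:,::-1])
print(T*1000)
E
```

```text
mid 9.46 [523.1  33.2 226.7] F [ 0.1  0.  -6.6] M [ 0.14  0.04 -0.05] w 12.5 g 59.7 rpy [-3.142e+00  1.000e-03 -3.061e+00]
over 11.65 [517.1 262.  225. ] F [-0.3  0.1 -6. ] M [-0.02 -0.03  0.02] w 12.7 g 59.7 rpy [ 3.141 -0.    -0.09 ]
above 13.05 [517.3 262.4 130.5] F [ 0.1 -0.2 -7.3] M [-0.04  0.02  0.01] w 12.5 g 59.7 rpy [-3.141e+00 -1.000e-03 -8.900e-02]
scene door 1348 (array([514.3, 270.7]), array([166.3, 130.5]), -4.5) [0.09886052 0.10019998 0.10119741 0.10253056]
plane [0.00047615 0.02749639 0.10140214]
top door 742 (array([513.6, 239.9]), array([118.9, 115.4]), -5.04) [0.09490305 0.09933673 0.10233563 0.1050296 ]
plane [-0.00349077 -0.00770197  0.1016885 ]
[517.0446175  262.27331409]
```

View pics/a.png

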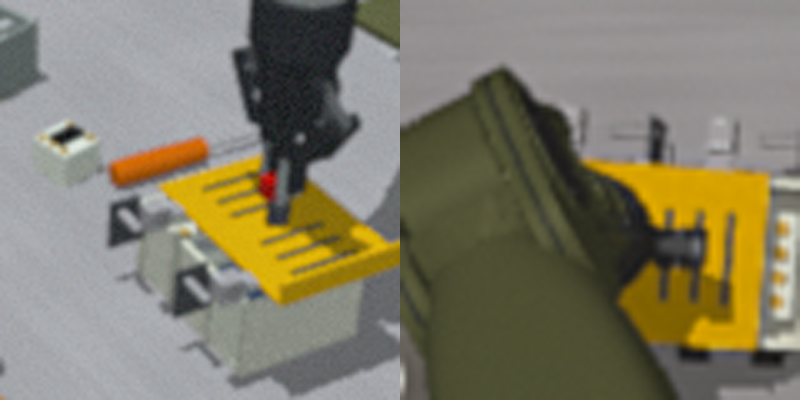

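The left view shows the door hanging level over the bare box with the hand on the knob at about (270,185). The right view shows its -y half, knuckles just left of the pintles. Now I'll check the door's offset in the box frame.

```bash
python3 - <<'E'
from h import *
n="top";f=np.load("top1.npz");p,d=f["p"],f["d"];W=world(d,n);near,H,S,V=masks(p,W)
y=big(near&(H>18)&(H<32)&(S>170)&(V>90)&(W[...,1]>.1)&(W[...,2]>.09))
v,u=np.nonzero(y);q=(ray(np.c_[u,v],.1025,n)-B);c,s=np.cos(YB),np.sin(YB);L=q@np.array([[c,-s],[s,c]])*1000
# -y half, edges per bin
for a in range(-50,-10,10):
    m=(L[:,1]>=a)&(L[:,1]<a+10);print(a,L[m,0].max().round(1),L[m,0].min().round(1))
for a in range(-40,50,20):
    m=(L[:,0]>=a)&(L[:,0]<a+20);print("x",a,L[m,1].min().round(1))
E
```

```text
-50 54.0 -56.8
-40 56.3 -57.5
-30 55.9 -58.2
-20 55.2 -58.9
x -40 -49.3
x -20 -47.8
x 0 -49.4
x 20 -49.8
x 40 -49.5
```

```bash
python3 - <<'E'
from h import *
D=.0007
T=pt(B,YB,D,.032)
go(T,.106,feed=.06);st("106")
go(T,.1000,feed=.02);manip.sleep(.15);st("set")
for y in (26,22,18,15,13):
    if go(pt(B,YB,D,y/1000),.1000,feed=.03,uf=14): st("HIT");break
    st(y)
E
```

```text
106 13.7 [517.4 262.  105.4] F [ 0.1 -0.  -7.3] M [-0.06  0.02  0.03] w 12.4 g 59.7 rpy [ 3.141e+00  1.000e-03 -8.900e-02]
set 14.3 [518.5 262.6 100.6] F [ 1.5  0.9 -4.4] M [ 0.14 -0.34 -0.01] w 12.2 g 60.1 rpy [-3.141e+00 -2.000e-03 -8.900e-02]
26 14.65 [516.9 255.6  99.9] F [ 0.3 -0.5 -4.7] M [-0.08 -0.16  0.02] w 12.8 g 60.1 rpy [ 3.141  0.    -0.089]
22 14.93 [516.6 251.7  99.9] F [-1.  -0.7 -4.4] M [-0.02 -0.01  0.04] w 12.8 g 60.1 rpy [ 3.141  0.    -0.089]
18 15.22 [516.4 247.8 100. ] F [ 0.7 -0.2 -4. ] M [ 0.   -0.09  0.02] w 12.6 g 60.1 rpy [ 3.141  0.    -0.089]
15 15.47 [516.2 245.  100. ] F [ 0.8  0.4 -3.6] M [ 0.09 -0.08 -0.06] w 12.7 g 60.1 rpy [ 3.141 -0.    -0.089]
13 15.72 [516.1 243.2 100. ] F [ 0.1  0.3 -5. ] M [ 0.19 -0.07  0.02] w 12.4 g 60.1 rpy [ 3.141 -0.    -0.089]
```

```bash
python3 - <<'E'
from h import *
P=pt(B,YB,.0007,.013)
go(P,.0977,feed=.02);st("low")
manip.set_gripper(.04);st("open")
go(P,.16,feed=.1)
manip.set_gripper(0)
go(pt(B,YB,0,.150),.16,feed=.15);st("side")
o=[]
for n in("scene","top"):
    p,d=manip.read_camera(n);np.savez(n+"2.npz",p=p,d=d)
    c=p[180:300,270:390] if n=="scene" else p[180:260,150:230]
    o.append(cv2.resize(c,(400,400),interpolation=cv2.INTER_CUBIC))
cv2.imwrite("pics/b.png",np.hstack(o)[:,:,::-1])
E
```

```text
low 15.98 [516.2 243.2  98.5] F [-1.5 -0.2  4.5] M [-0.16  0.42  0.04] w 12.4 g 61.1 rpy [-3.142e+00 -1.000e-03 -8.900e-02]
open 16.37 [516.3 243.3  97.7] F [-0.1 -1.   0.6] M [ 0.05  0.02 -0.  ] w 40.0 g 0.0 rpy [-3.142 -0.    -0.089]
side 18.68 [527.3 379.1 159.9] F [ 1.  -0.7  0.3] M [0.03 0.01 0.01] w -0.0 g 0.0 rpy [ 3.141  0.    -0.09 ]
```

View pics/b.png

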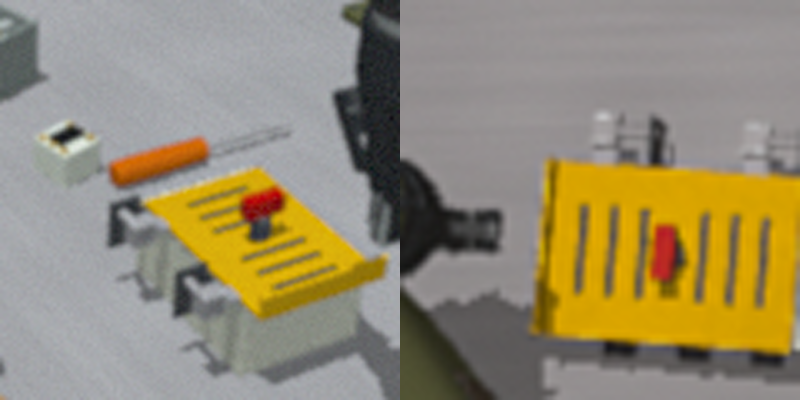

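The door sits flat with its knuckles on the pintles. The knob stays raised on the plate at about (665,250), and the lip at about (545,245) is clear to push. Next I'll push with closed fingers.

```bash
python3 - <<'E'
from h import *
X=0
go(pt(B,YB,X,.140),.080,feed=.1);st("down")
f0=manip.sense()["force"]
c=go(pt(B,YB,X,.098),.080,feed=.03,uf=2.0);s=st(f"contact {c}")
u=np.array([-np.sin(YB),np.cos(YB)])
y0=(np.array(s["tcp_pos"][:2])-B)@u; print("y0",y0)
y=y0
for k in range(26):
    y-=.001
    h=go(pt(B,YB,X,y),.080,feed=.015,uf=11)
    s=manip.sense();a=(s["tcp_pos"][:2]-B)@u;F=(s["force"]-f0)[:2]@u
    print(round(y*1000,1),round(a*1000,1),"F",round(F,1),h,round(s["t"],2))
    if h or F>13: break
E
```

```text
down 19.73 [527.2 370.2  80.7] F [-0.2 -0.4  0.1] M [-0.01 -0.   -0.03] w 0.3 g 0.0 rpy [-3.141e+00 -1.000e-03 -8.900e-02]
contact True 20.68 [523.8 340.4  79.6] F [-0.3 -0.5 -0.3] M [ 0.06 -0.02 -0.01] w 0.1 g 0.1 rpy [-3.141e+00  1.000e-03 -9.000e-02]
y0 0.11042778602127601
109.4 109.9 F 4.0 False 20.94
108.4 108.9 F 4.4 False 21.19
107.4 107.4 F 4.4 False 21.44
106.4 106.2 F 3.8 False 21.69
105.4 105.3 F 3.8 False 21.94
104.4 104.3 F 3.5 False 22.19
103.4 103.3 F 3.5 False 22.44
102.4 102.3 F 2.9 False 22.69
101.4 100.8 F 1.7 False 22.94
100.4 100.4 F 3.3 False 23.19
99.4 99.7 F 5.3 False 23.44
98.4 98.5 F 4.9 False 23.69
97.4 98.1 F 6.4 False 23.94
96.4 98.0 F 8.1 False 24.19
95.4 97.8 F 10.6 False 24.44
94.4 97.7 F 11.7 False 24.69
93.4 97.6 F 13.1 False 24.94
```

The push has stalled at 13 N after about 12 mm of travel, so the pin looks to have dropped in. I'll back off and check.

```bash
python3 - <<'E'
from h import *
go(pt(B,YB,0,.140),.080,feed=.08)
go(pt(B,YB,0,.150),.20,feed=.15);st("off")
o=[]
for n in("scene","top"):
    p,d=manip.read_camera(n)
    for t,(p1,d1) in (("before",[np.load(n+"2.npz")[k] for k in "pd"]),("now",(p,d))):
        W=world(d1,n);near,H,S,V=masks(p1,W)
        r=big(near&((H<8)|(H>172))&(S>150)&(W[...,2]>.08)&(W[...,1]>.1)&(W[...,1]<.33));v,u=np.nonzero(r)
        y=big(near&(H>18)&(H<32)&(S>170)&(V>90)&(W[...,1]>.1)&(W[...,2]>.06)&(W[...,2]<.081))
        print(n,t,"knob z",np.percentile(W[r][:,2],[50,80]).round(4),"row",v.mean().round(1),"leaf",np.median(W[y][:,2]).round(4),rect(y,.074,n))
    c=p[180:300,270:390] if n=="scene" else p[180:260,150:230]
    o.append(cv2.resize(c,(400,400),interpolation=cv2.INTER_CUBIC))
cv2.imwrite("pics/c.png",np.hstack(o)[:,:,::-1])
E
```

```text
off 26.62 [527.  379.2 199. ] F [-0.5  0.3 -0.9] M [0.07 0.06 0.09] w 0.1 g 0.0 rpy [ 3.14e+00  3.00e-03 -8.90e-02]
scene before knob z [0.1079 0.1126] row 241.1 leaf 0.0733 (array([518.7, 248.3]), array([166.1, 117.8]), -3.06)
scene now knob z [0.1029 0.1067] row 240.4 leaf 0.0734 (array([517.7, 235.4]), array([164.5, 115.9]), -5.15)
top before knob z [0.1121 0.1153] row 229.9 leaf 0.0739 (array([514.7, 243.7]), array([164.1, 116.3]), -5.3)
top now knob z [0.1076 0.1106] row 230.8 leaf 0.0739 (array([513.9, 230.6]), array([165.3, 116.3]), -4.94)
```

View pics/c.png

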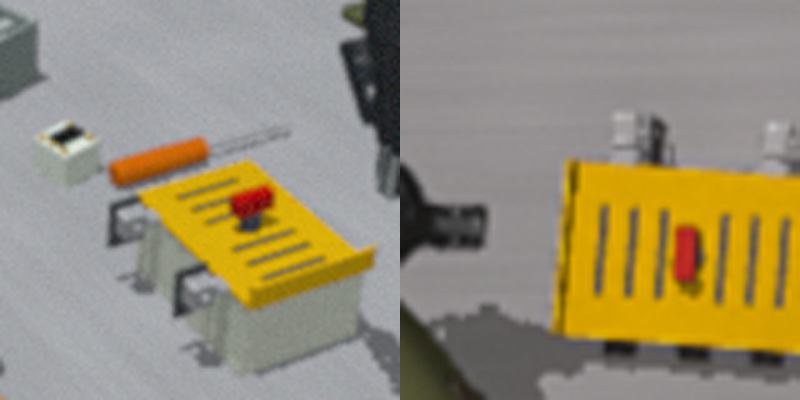

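The knob has dropped back to the height it had when shut (top view 107.6 mm against 107.4 mm at the start; scene view 102.9 against 102.9). The door lies flat and square, and the hand is clear of it.

```bash
python3 -c "
from plant import manip
print(manip.hand_in(), manip.sense()['t'])"
```

```text
the job is handed in; nothing more can be done
the job is handed in; nothing more can be done
```

The guard door is now flat and shut on the bare box. Its pin snapped into the hole on the lip push, the door held at 13 N, no bystander was seen to move, and I handed in the job at about 27 s of the 54 s allowed.

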